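# Lock the tray stud into the trolley's deck track

### The arm

A 6-joint arm with a two-finger parallel gripper is mounted at the origin on the work surface. World frame = base frame: x ahead of the robot, y to its left, z up, the work surface at z = 0. Lengths are in mm, angles in rad, forces in N, time in s.
With the tool pointing down it reaches from about 375 to 900 mm from the base axis. Payload 3.1 kg.
Tool frame: the origin (TCP) lies midway between the tips of the shut fingers; the grasp point (between the pads) lies 19 mm behind it; z points along the fingers, y is the line along which they close (so a half turn about z gives the same grasp; the last joint's range is limited). The gripper opens to 85 mm and grips with 20 to 120 N. Pads are 22 mm wide; open, the fingers measure 114 mm over their backs; the gripper's body (76 mm by 85 mm) begins 54 mm behind the grasp point. The pads swing forward as they close: fully open they stand 13 mm farther back than shut.
Start: joints at [0.928, 0.527, 1.433, -0, 1.181, -0.178], TCP at [279.552, 558.97, 231.31] pointing down, gripper open.
Joint ranges: [-3.08, 3.08], [-0.75, 2.2], [0.22, 2.44], [-1.43, 4.57], [0, 2.65], [-2.85, 2.85]. Speed limits (rad/s): [2.79, 2.79, 3.14, 3.14, 3.14, 3.14].

### API

Orientations are given as a unit quaternion [w, x, y, z].
In Python, from bench import state, capture, finish_job, regions_of gives the robot as it stands. The module is installed in compiled form; this text tells all that it offers.
- The arm moves only by the tool play_rows, never from a script. Its argument "plan" is a list of rows, each an object of numbers: "jaw": the opening, from 0 (shut) to 1 (fully open); "x", "y", "z": the shift along the tool's x, y, z in cm; "ax", "ay", "az": the turn, a rotation vector about the tool's x, y, z in degrees. A call has 1 to 8 rows; each row shifts and turns the commanded pose from where the row before left it, along the tool's axes as they then stand; what a row does not reach is not made up. A row lasts 1/10 s, in which the tool goes at most 50 mm and 8.59 degrees, less where a joint would pass 70% of its speed; a pose out of reach is approached as far as the arm can. A call with a gripper value outside its range is refused whole. The fingers move at their own pace and stop on an object; "grip_force" is the grip in N (left out, the last holds). Time passes only in rows, so rows that do not move let the fingers close. It gives the time, the measured TCP pose, the force, the opening and the grip force at its end, in the units of the state.
- state(): the state, without advancing time (a new reading comes with each control period).
- capture(name): name is "scene" or "top"; returns a dict with "image" (400x640x3 uint8, blue, green, red), "fx", "fy", "cx", "cy" (pixels), "R" (3x3) and "t" (3): a world point X has camera coordinates R X + t. Camera axes: x right, y down, z forward; pixel columns grow to the right and rows downward; lengths in mm; the calibration is good to about 2 mm. A picture is of the moment at which its call begins. There is no depth.
- finish_job(): hands the job in; it is judged then, once.
Trained networks look in the newest picture that a camera, given by its name, has taken for a name from the list of things; names that differ only in an ending like _2 or _b are one class to them, and where a whole thing is asked for, a point or a joint stands for the part that bears it (a point fixed in the world has none). Each returns a list of dicts, best first, with "score" (0 to 1); they miss things now and then, are a little off and sometimes report something else, mostly with a low value. They report only what shows in the picture. A call takes as long as a camera call. They do not tell look-alikes from the thing itself.
- regions_of(camera, target): "pixels" (400x640 bool, what is visible of it) and "rect" ([centre column, centre row, width, height] in pixels, round what is visible of it).
The state is a dict: "t": time; "qpos": joint angles; "joint_velocities": joint speeds; "tau": joint torques, N m; "tool_pos": TCP position; "tcp_rot": TCP orientation; "ft_force": force on the tool from outside, world axes, zero at the start; "ft_torque": the same for the moment, N m; "gripper_width": finger opening in mm; "grasp_force": force on a finger pad.
Only numpy, scipy, OpenCV 4.12 (cv2) and the standard library are available. Lean on these libraries where they do the work, as an engineer would, in place of code of your own. Each camera call takes 0.05 s, during which the arm holds its last target. There are 200 camera calls.

### The job

Take the orange-winged T-stud out of its white parking block, drop its head through the wide window of the aluminium deck track, and slide it along the slot, pushing the tray's sprung tongue back, until it comes up against the end of the slot. Hold it there, turn it a quarter turn so that the wing stands across the slot, let the spring settle it back into its seat and let go. Work gently, with no more than about 25 N on the track, and leave the jar, cup and tube rack where they are.

Things in the scene. Friction and masses are not known exactly. Their poses are not given: they have to be found in the camera images.
- stud: loose T-stud, 0.10 to 0.20 kg, upright. Origin: centre of the underside of its T-head, z up, x along the length of head and wing. Steel head 28 (x) x 14 (y) mm, z 0 to 8; shank 6 mm diameter, z 8 to 18; round flange 34 mm diameter, z 18 to 22; orange wing to grip 34 (x) x 12 (y) mm, z 22 to 62; grip it firmly (80 N). A half turn makes no difference.
- holder: white parking block, fixed, 70 (x) x 56 (y) x 28 mm high, origin under its centre. The stud starts in its rectangular hole (31 x 17 mm, long along x), flange resting on the block's top, head's underside 10 mm above the table. Lift it straight up.
- track: aluminium deck track, fixed, 144 (x) x 60 (y) x 22 mm high, origin under its centre. A slot runs along x: channel floor at z = 6, lips z 16 to 22 set 9 mm apart (shank passes, head does not). Under the lips the passage is 17 mm wide (head slides, cannot turn) up to x = 24.5, then a pocket 36 mm wide (x 24.5 to 59) where it can turn. Slot's end at x = 45.
- entry (a point): centre of the window, at x = -40 mm of the track, level with its top face (z = 22 mm); axes as the track's. The window, 32 (x) x 17 (y) mm through the lips, lets the head in with its length along x; 3 mm chamfers on its long sides and -x end.
- lock (a point): point on the slot's middle line at x = 40 mm of the track (yellow marks), level with its top face; axes as the track's. The shank stops hard with the stud's centre 2 mm past it (+x). The head, on the channel floor, turns freely (either way) only with the centre from about 1.5 mm before to 2 mm past it. Once across, it is sprung back to its seat on the pocket's shoulders, 8.5 mm before it.
- tongue (a point): tip of the brass tongue (4 mm wide, lying in the slot between the lips) of the sprung instrument tray, which slides along the track's x. At rest it is at x = 30 mm of the track: the stud's shank meets it with its centre at x = 27. It pushes back with 3 N there, 7.5 N at the slot's end. The tray (90 mm wide, 22 mm high, vials to 26) lies at x 100 to 185.
- bottle: amber jar with a white cap, 48 mm diameter, 85 mm tall, loose; origin under its centre. Leave alone.
- cup: steel cup, 70 mm diameter, 60 mm tall, loose; origin under its centre. Leave alone.
- rack: blue test-tube rack, 90 x 140 x 45 mm with tubes up to 90 mm, loose; origin under its centre. Leave alone.
Not all that is in view belongs to the job. What is shaped like the stud but blue is not meant.

How it is judged:
By the outcome, as a careful person would: the job done as asked, in the order asked, and still so for the second after the job is handed in, with the robot touching nothing.
It also fails if it takes over 69 s, if anything falls off the work surface, if the arm or the gripper's body presses on something with over 40 N, if the wrist force passes 120 N, or if a joint passes its speed limit or range.

## Working session

There is one attempt and no reset: what is moved stays moved. The work goes in short steps, Python scripts to look and compute and a tool call to move; the robot and the scene stay as the last step left them, time stands still between calls to the robot, and variables do not carry over. Pictures are saved under pics/ and viewed, at most 10 in all, crops included, and the job is handed in when it is done.

Besides the shell and the picture viewer there is one more tool, called in YAML: its name, and indented under it one key for each argument. play_rows: Moves the arm, as the interface text tells. Its arguments: {"type":"object","properties":{"plan":{"type":"array"},"grip_force":{"type":"number"}},"required":["plan"]}

```bash
mkdir -p pics
cat > h.py <<'E'
import numpy as np, cv2
from bench import state, capture, finish_job, regions_of
def ray(c,u,v,z):
    R=np.array(c["R"]);t=np.array(c["t"])
    C=-R.T@t; d=R.T@np.array([(u-c["cx"])/c["fx"],(v-c["cy"])/c["fy"],1])
    return C+d*(z-C[2])/d[2]
def proj(c,X):
    p=np.array(c["R"])@np.array(X,float)+np.array(c["t"]); return np.array([p[0]/p[2]*c["fx"]+c["cx"],p[1]/p[2]*c["fy"]+c["cy"]])
E
python3 - <<'E'
from h import *
s=state(); print(s["t"],s["tool_pos"],s["tcp_rot"],s["ft_force"],s["gripper_width"])
for n in("top","scene"):
    c=capture(n); cv2.imwrite(f"pics/{n}0.png",c["image"]); R=np.array(c["R"]); print(n,c["fx"],-R.T@np.array(c["t"]),R.round(2).tolist())
    for k in("stud","holder","track","tongue","bottle","cup","rack"):
        for r in regions_of(n,k)[:3]: print(k,round(r["score"],2),np.round(r["rect"]),ray(c,r["rect"][0],r["rect"][1],20).round())
E
```

```text
0.0 [279.11513107 558.41835477 230.32063708] [-4.43906792e-04  2.29809923e-01  9.73234916e-01 -1.00015850e-03] [ 0.29842112 -0.80500094  0.15631863] 85.45315203846957
top 498.75550055023746 [ 527.08216242  -19.02331306 1179.31861919] [[0.0, -1.0, -0.0], [-1.0, 0.0, -0.1], [0.1, 0.0, -1.0]]
stud 0.76 [161. 227.  15.  12.] [603. 315.  20.]
stud 0.72 [159. 272.  20.  19.] [499. 317.  20.]
stud 0.64 [200. 261.  19.  14.] [524. 221.  20.]
holder 0.6 [163. 272.  34.  42.] [500. 307.  20.]
track 0.74 [320. 293.  51. 115.] [451. -57.  20.]
tongue 0.75 [316. 316.  47.  71.] [400. -45.  20.]
bottle 0.8 [445. 255.  28.  22.] [ 538. -344.   20.]
rack 0.73 [246. 158.  68.  53.] [766. 118.  20.]
scene 440.3144509114678 [893.61912111 545.22586876 759.03877668] [[-0.9, 0.44, 0.0], [0.34, 0.68, -0.65], [-0.29, -0.58, -0.76]]
stud 0.86 [456. 291.  24.  24.] [490. 306.  20.]
stud 0.79 [414. 260.  16.  28.] [521. 216.  20.]
stud 0.77 [413. 321.  22.  29.] [594. 320.  20.]
holder 0.89 [449. 301.  48.  44.] [512. 317.  20.]
track 0.75 [372. 163. 111.  48.] [458. -48.  20.]
tongue 0.79 [405. 158.  47.  36.] [380. -28.  20.]
bottle 0.37 [220. 150.  36.  39.] [ 764. -249.   20.]
bottle 0.23 [452. 292.  23.  23.] [496. 303.  20.]
cup 0.71 [220. 150.  35.  35.] [ 764. -250.   20.]
rack 0.86 [280. 271.  54.  82.] [766. 123.  20.]
```

View pics/top0.png

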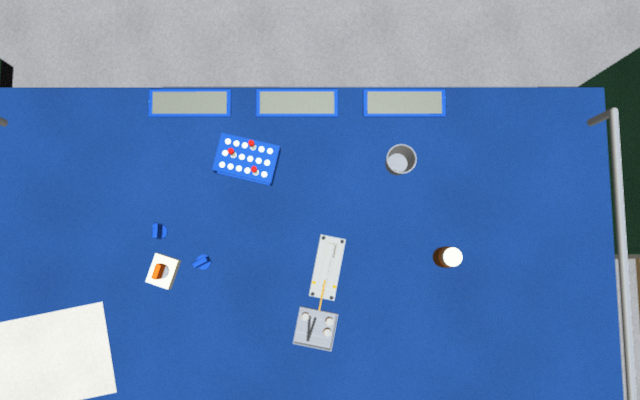

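View pics/scene0.png

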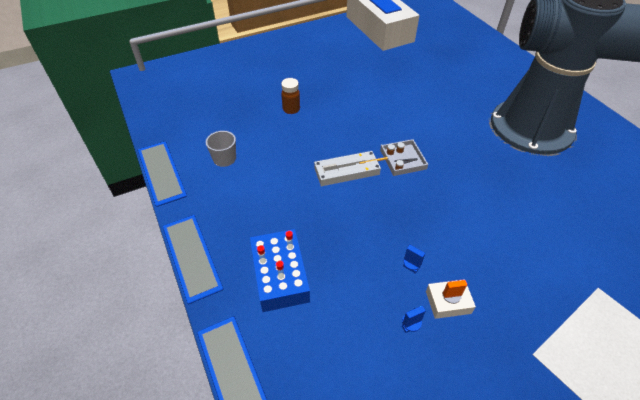

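Candidates for the stud: the orange wing in the white block (top 159,272; scene 455,289), and the blue look-alikes at top (160,231) and (202,262). I choose the orange one and check it close up, together with the track.

Run:
```python
from h import *
def crop(n,x,y,w,h,W):
    im=cv2.imread(f"pics/{n}0.png")[y:y+h,x:x+w]; return cv2.resize(im,(W,int(h*W/w)),interpolation=cv2.INTER_CUBIC)
a=crop("top",140,245,45,52,250);b=crop("scene",420,270,60,56,250)
c=crop("top",285,230,70,125,300)
M=np.zeros((560,800,3),np.uint8);M[:a.shape[0],:250]=a;M[300:300+b.shape[0],:250]=b;M[:c.shape[0],250:550]=c[:560]
d=crop("scene",310,135,125,55,250);M[:d.shape[0],550:800]=d
cv2.imwrite("pics/crop1.png",M)
```

```text
(no output)
```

View pics/crop1.png

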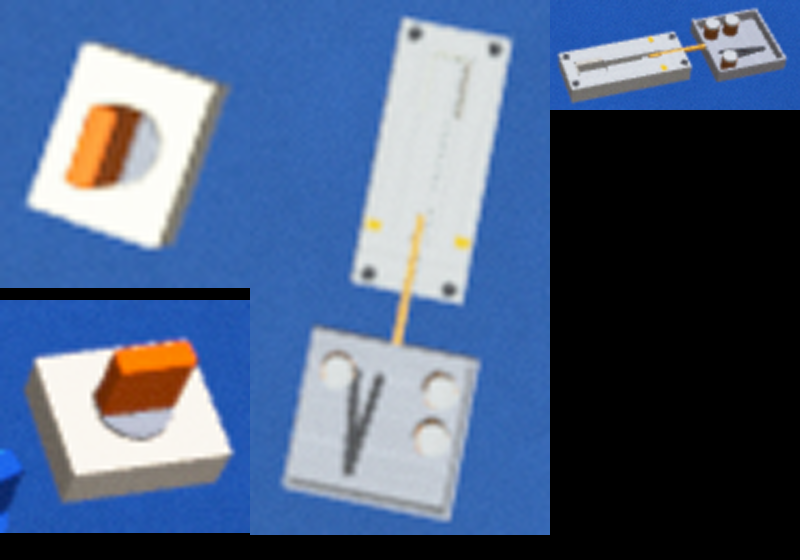

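Block in the centre of the left crops holds the orange-winged stud (wing's long side along the block's x). The track runs with +x toward the tray, and the slot, yellow marks and tongue are visible. Next: fit the poses with both cameras.

```bash
cat >> h.py <<'E'
from scipy.optimize import minimize
S=8
def fit(cams,dims,p0,box):
    L,W,H=dims; data=[]
    for c in cams:
        P=proj(c,[*p0[:2],H/2]).round().astype(int); u,v=P-box
        im=cv2.resize(c["image"][v:v+2*box,u:u+2*box],None,fx=S,fy=S,interpolation=cv2.INTER_CUBIC).astype(int)
        hsv=cv2.cvtColor(im.clip(0,255).astype(np.uint8),cv2.COLOR_BGR2HSV)
        col=(hsv[...,1]>120); orange=col&(hsv[...,0]<40)
        m=(im[...,0]-im[...,2]<65)
        data.append((c,u,v,m,cv2.dilate(orange.astype(np.uint8),np.ones((13,13)))==0))
    def cost(p):
        e=0; cs,sn=np.cos(p[2]),np.sin(p[2])
        for c,u,v,m,w in data:
            q=[proj(c,[p[0]+cs*a*L/2-sn*b*W/2,p[1]+sn*a*L/2+cs*b*W/2,z]) for a in(-1,1) for b in(-1,1) for z in(0,H)]
            q=((np.array(q)-[u,v]+.5)*S-.5)
            k=np.zeros(m.shape,np.uint8); cv2.fillConvexPoly(k,cv2.convexHull((q*16).round().astype(np.int32)),1,shift=4)
            # only within neighbourhood of hull
            n=cv2.dilate(k,np.ones((3*S,3*S)))>0
            e+=((k>0)!=m)[w&n].sum()/S/S
        return e
    best=None
    for d in(15,6):
        x=np.array(p0 if best is None else best.x); sim=np.array([x,x+[d,0,0],x+[0,d,0],x+[0,0,d/80]])
        best=minimize(cost,x,method="Nelder-Mead",options=dict(initial_simplex=sim,xatol=.01,fatol=.01))
    return best.x,best.fun
E
python3 - <<'E'
from h import *
T=capture("top");C=capture("scene")
for nm,d,p,b in(("holder",(70,56,28),(499,309,-1.8),38),("track",(144,60,22),(472,-53,3.35),75)):
    for cs in([T],[C],[T,C]):
        x,f=fit(cs,d,p,b if len(cs)>1 or cs[0] is T else b); print(nm,x.round(3),round(f,1))
    # orange wing top centre in each camera
for n,c in(("top",T),("scene",C)):
    hsv=cv2.cvtColor(c["image"],cv2.COLOR_BGR2HSV); m=((hsv[...,0]<20)&(hsv[...,1]>150)&(hsv[...,2]>80)).astype(np.uint8)
    k=[r for r in regions_of(n,"stud")]
    m2=np.zeros_like(m); u,v=proj(c,[495,310,40]).astype(int); m2[v-25:v+25,u-25:u+25]=m[v-25:v+25,u-25:u+25]
    ys,xs=np.nonzero(m2); print(n,xs.mean(),ys.mean(),len(xs), ray(c,xs.mean(),ys.mean(),45))
E
```

```text
holder [502.215 309.146  -1.574] 186.9
holder [504.725 310.774  -1.599] 253.2
holder [504.084 309.929  -1.579] 447.1
track [511.137 -71.879   2.946] 25.7
track [513.756 -69.524   2.946] 22.4
track [511.794 -71.597   2.946] 161.6
top 157.968 270.888 125 [502.47288052 311.13371188  45.        ]
scene 454.43918918918916 288.22297297297297 296 [501.31318851 308.22332287  45.        ]
```

Run:
```python
from h import *
T=capture("top");C=capture("scene")
for nm,d,p,b in(("holder",(70,56,28),(501,309,-0.35),38),("track",(144,60,22),(512,-70,2.946),60)):
    for cs in([T],[C]):
        x,f=fit(cs,d,p,b); print(nm,x.round(3),round(f,1))
s=state();print(s["t"],s["tool_pos"],s["tcp_rot"])
```

```text
holder [ 5.02198e+02  3.09218e+02 -3.20000e-01] 28.4
holder [ 5.05408e+02  3.10716e+02 -3.18000e-01] 9.6
track [511.113 -71.796   2.945] 26.3
track [514.159 -69.622   2.944] 22.0
1.1 [279.5731664  558.96966744 231.30333458] [ 1.09104165e-05  2.29808972e-01  9.73235756e-01 -3.36730223e-06]
```

play_rows:
  plan:
    - {"x":-3.9,"y":-1.53,"z":0.9,"jaw":0.55}
    - {"x":-3.9,"y":-1.53,"z":0.9,"jaw":0.55}
    - {"x":-3.9,"y":-1.53,"z":0.9,"jaw":0.55}
    - {"x":-3.9,"y":-1.53,"z":0.9,"jaw":0.55}
    - {"x":-3.9,"y":-1.53,"z":0.9,"jaw":0.55}
    - {"x":-3.9,"y":-1.53,"z":0.9,"jaw":0.55}
    - {"x":-3.9,"y":-1.53,"z":0.9,"jaw":0.55}
    - {"x":-3.9,"y":-1.53,"z":0.9,"az":-4,"jaw":0.55}

```text
invalid input
```

```bash
cat >> h.py <<'E'
from scipy.spatial.transform import Rotation as Ro
def go(x,y,z,yaw,s=None):
    s=s or state(); q=s["tcp_rot"]; R=Ro.from_quat([q[1],q[2],q[3],q[0]])
    d=R.inv().apply(np.array([x,y,z])-s["tool_pos"])/10
    tgt=Ro.from_matrix(np.array([[np.cos(yaw),np.sin(yaw),0],[np.sin(yaw),-np.cos(yaw),0],[0,0,-1]]))
    print("t",round(s["t"],2),"pos",np.round(s["tool_pos"],1),"shift cm",d.round(3),"turn deg",np.degrees((R.inv()*tgt).as_rotvec()).round(2),"F",np.round(s["ft_force"],1),"w",round(s["gripper_width"],1),"g",round(s["grasp_force"],1))
E
python3 -c "
from h import *
go(503.8,310,37,2.823)"
```

```text
t 1.1 pos [279.6 559.  231.3] shift cm [-31.191 -12.237  19.431] turn deg [-0.    0.   -8.32] F [-0.1  0.1 -0.2] w 84.9 g 0.0
```

play_rows:
  plan:
    - {"jaw":0.55,"x":-3.9,"y":-1.53,"z":0.9,"ax":0,"ay":0,"az":0}
    - {"jaw":0.55,"x":-3.9,"y":-1.53,"z":0.9,"ax":0,"ay":0,"az":0}
    - {"jaw":0.55,"x":-3.9,"y":-1.53,"z":0.9,"ax":0,"ay":0,"az":0}
    - {"jaw":0.55,"x":-3.9,"y":-1.53,"z":0.9,"ax":0,"ay":0,"az":0}
    - {"jaw":0.55,"x":-3.9,"y":-1.53,"z":0.9,"ax":0,"ay":0,"az":0}
    - {"jaw":0.55,"x":-3.9,"y":-1.53,"z":0.9,"ax":0,"ay":0,"az":0}
    - {"jaw":0.55,"x":-3.9,"y":-1.53,"z":0.9,"ax":0,"ay":0,"az":0}
    - {"jaw":0.55,"x":-3.9,"y":-1.53,"z":0.9,"ax":0,"ay":0,"az":-4}

```text
t: 1.9
tool_pos: [505.0, 308.6, 159.1]
tcp_rot: [0.0, 0.195, 0.981, 0.0]
ft_force: [0.5, 0.5, -0.4]
gripper_width: 47.1
grasp_force: 0.0
```

```bash
python3 -c "
from h import *
go(503.8,310,37,2.823)"
```

```text
t 1.9 pos [505.  308.6 159.1] shift cm [ 0.17   0.074 12.212] turn deg [ 0.02  0.02 -4.22] F [ 0.5  0.5 -0.4] w 47.1 g 0.0
```

play_rows:
  plan:
    - {"jaw":0.5,"x":0,"y":0,"z":2.5,"ax":0,"ay":0,"az":-4.3}
    - {"jaw":0.5,"x":0,"y":0,"z":2.5,"ax":0,"ay":0,"az":0}
    - {"jaw":0.5,"x":0,"y":0,"z":2.0,"ax":0,"ay":0,"az":0}
    - {"jaw":0.5,"x":0,"y":0,"z":0,"ax":0,"ay":0,"az":0}
    - {"jaw":0.5,"x":0,"y":0,"z":0,"ax":0,"ay":0,"az":0}

```text
t: 2.4
tool_pos: [504.0, 310.0, 89.4]
tcp_rot: [-0.0, 0.159, 0.987, -0.0]
ft_force: [-0.8, 0.2, -0.0]
gripper_width: 42.7
grasp_force: 0.0
```

Run:
```python
from h import *
go(503.8,310,37,2.823)
M=[]
for n,w in(("top",40),("scene",60)):
    c=capture(n); u,v=proj(c,[504,310,60]).astype(int); M.append(cv2.resize(c["image"][v-w:v+w,u-w:u+w],(400,400),interpolation=cv2.INTER_CUBIC))
    cv2.imwrite(f"pics/{n}1.png",c["image"])
cv2.imwrite("pics/crop2.png",np.hstack(M))
```

```text
t 2.4 pos [504.  310.   89.4] shift cm [ 0.017 -0.006  5.239] turn deg [-0.01 -0.01 -0.02] F [-0.8  0.2 -0. ] w 42.7 g 0.0
```

View pics/crop2.png

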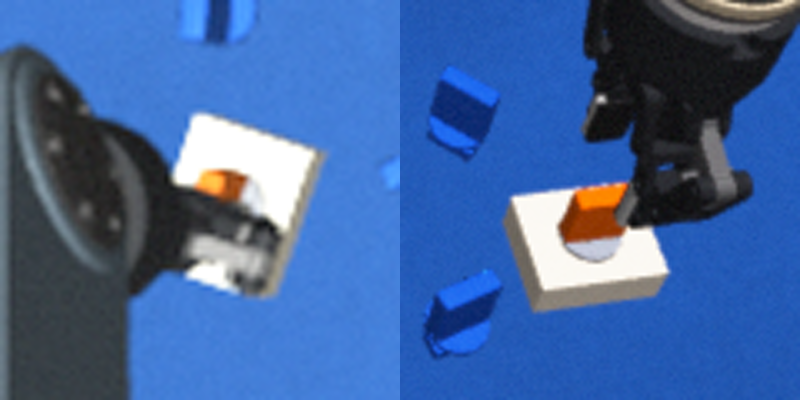

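The picture shows the open fingers on either side of the orange wing (left crop 220,185; right crop 600,215). Descend and close lightly first.

play_rows:
  plan:
    - {"jaw":0.5,"x":0,"y":0,"z":2,"ax":0,"ay":0,"az":0}
    - {"jaw":0.5,"x":0,"y":0,"z":2,"ax":0,"ay":0,"az":0}
    - {"jaw":0.5,"x":0,"y":0,"z":1.2,"ax":0,"ay":0,"az":0}
    - {"jaw":0.3,"x":0,"y":0,"z":0,"ax":0,"ay":0,"az":0}
    - {"jaw":0,"x":0,"y":0,"z":0,"ax":0,"ay":0,"az":0}
    - {"jaw":0,"x":0,"y":0,"z":0,"ax":0,"ay":0,"az":0}
    - {"jaw":0,"x":0,"y":0,"z":0,"ax":0,"ay":0,"az":0}
    - {"jaw":0,"x":0,"y":0,"z":0,"ax":0,"ay":0,"az":0}
  grip_force: 20

```text
t: 3.3
tool_pos: [504.4, 310.2, 38.1]
tcp_rot: [0.001, 0.159, 0.987, 0.0]
ft_force: [0.1, 0.6, 1.6]
gripper_width: 11.8
grasp_force: 26.5
```

```bash
python3 -c "
from h import *
go(503.8,310,37,2.823)
s=state();print(s['ft_torque'])"
```

```text
t 3.3 pos [504.4 310.2  38.1] shift cm [ 0.048 -0.034  0.113] turn deg [ 0.06  0.07 -0.02] F [0.1 0.6 1.6] w 11.8 g 26.5
[-0.01256535  0.03222178 -0.0439976 ]
```

play_rows:
  plan:
    - {"jaw":0,"x":0,"y":0,"z":0,"ax":0,"ay":0,"az":0}
    - {"jaw":0,"x":0,"y":0,"z":0,"ax":0,"ay":0,"az":0}
    - {"jaw":0,"x":0,"y":0,"z":-0.5,"ax":0,"ay":0,"az":0}
    - {"jaw":0,"x":0,"y":0,"z":-1,"ax":0,"ay":0,"az":0}
    - {"jaw":0,"x":0,"y":0,"z":-2,"ax":0,"ay":0,"az":0}
    - {"jaw":0,"x":0,"y":0,"z":-3,"ax":0,"ay":0,"az":0}
    - {"jaw":0,"x":0,"y":0,"z":-2,"ax":0,"ay":0,"az":0}
    - {"jaw":0,"x":0,"y":0,"z":0,"ax":0,"ay":0,"az":0}
  grip_force: 80

```text
t: 4.1
tool_pos: [505.8, 310.7, 125.5]
tcp_rot: [0.003, 0.159, 0.987, 0.002]
ft_force: [-0.1, 0.2, -1.2]
gripper_width: 10.3
grasp_force: 77.9
```

```bash
python3 -c "
from h import *
th=2.945; tx=512.6-40*np.cos(th); ty=-70.7-40*np.sin(th); print(tx,ty)
go(tx,ty,100,th)"
```

```text
551.8295128990724 -78.51315030583132
t 4.1 pos [505.8 310.7 125.5] shift cm [-16.56  -35.532   2.487] turn deg [ 0.22  0.31 -7.  ] F [-0.1  0.2 -1.2] w 10.3 g 77.9
```

play_rows:
  plan:
    - {"jaw":0,"x":-1.6,"y":-3.5,"z":0,"ax":0,"ay":0,"az":0}
    - {"jaw":0,"x":-1.6,"y":-3.5,"z":0,"ax":0,"ay":0,"az":0}
    - {"jaw":0,"x":-1.6,"y":-3.5,"z":0,"ax":0,"ay":0,"az":0}
    - {"jaw":0,"x":-1.6,"y":-3.5,"z":0,"ax":0,"ay":0,"az":0}
    - {"jaw":0,"x":-1.6,"y":-3.5,"z":0,"ax":0,"ay":0,"az":0}
    - {"jaw":0,"x":-1.6,"y":-3.5,"z":0,"ax":0,"ay":0,"az":0}
    - {"jaw":0,"x":-1.6,"y":-3.5,"z":0,"ax":0,"ay":0,"az":0}
    - {"jaw":0,"x":-1.6,"y":-3.5,"z":0,"ax":0,"ay":0,"az":0}

```text
t: 4.9
tool_pos: [536.7, 2.5, 121.2]
tcp_rot: [-0.001, 0.159, 0.987, 0.0]
ft_force: [1.0, 0.5, -1.6]
gripper_width: 11.2
grasp_force: 78.1
```

play_rows:
  plan:
    - {"jaw":0,"x":-1.6,"y":-3.5,"z":0,"ax":0,"ay":0,"az":0}
    - {"jaw":0,"x":-1.6,"y":-3.5,"z":0,"ax":0,"ay":0,"az":0}
    - {"jaw":0,"x":0,"y":0,"z":0,"ax":0,"ay":0,"az":-3.5}
    - {"jaw":0,"x":0,"y":0,"z":0,"ax":0,"ay":0,"az":-3.5}
    - {"jaw":0,"x":0,"y":0,"z":0,"ax":0,"ay":0,"az":0}
    - {"jaw":0,"x":0,"y":0,"z":0,"ax":0,"ay":0,"az":0}
    - {"jaw":0,"x":0,"y":0,"z":0,"ax":0,"ay":0,"az":0}

```text
t: 5.6
tool_pos: [545.7, -72.2, 121.9]
tcp_rot: [-0.0, 0.098, 0.995, 0.0]
ft_force: [0.2, 0.1, -0.8]
gripper_width: 10.8
grasp_force: 78.3
```

Run:
```python
from h import *
go(551.8,-78.5,60,2.945)
M=[]
for n,w in(("top",40),("scene",50)):
    c=capture(n); u,v=proj(c,[552,-78,60]).astype(int); M.append(cv2.resize(c["image"][v-w:v+w,u-w:u+w],(400,400),interpolation=cv2.INTER_CUBIC))
    cv2.imwrite(f"pics/{n}2.png",c["image"])
cv2.imwrite("pics/crop3.png",np.hstack(M))
```

```text
t 5.6 pos [545.7 -72.2 121.9] shift cm [-0.731 -0.503  6.186] turn deg [ 0.01 -0.05 -0.03] F [ 0.2  0.1 -0.8] w 10.8 g 78.3
```

View pics/crop3.png

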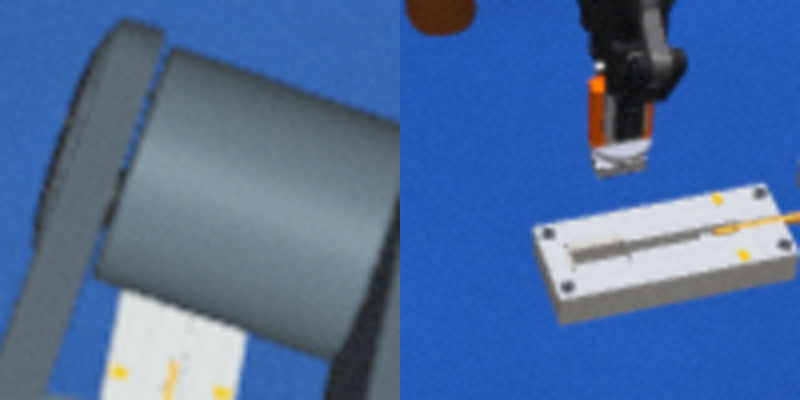

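The stud hangs from the gripper (scene crop 620,150) and the window end of the slot is at crop (580,255); only the scene camera sees both. I'll fit the held stud in that camera relative to the track.

```bash
cat >> h.py <<'E'
def hull(c,P,u,v,shape):
    q=(np.array([proj(c,p) for p in P])-[u,v]+.5)*S-.5
    k=np.zeros(shape,np.uint8); cv2.fillConvexPoly(k,cv2.convexHull((q*16).round().astype(np.int32)),1,shift=4); return k>0
def loc(o,yaw,pts):
    cs,sn=np.cos(yaw),np.sin(yaw); return [(o[0]+cs*a-sn*b,o[1]+sn*a+cs*b,o[2]+z) for a,b,z in pts]
def boxp(L,W,z0,z1): return [(a*L/2,b*W/2,z) for a in(-1,1) for b in(-1,1) for z in(z0,z1)]
FL=[(17*np.cos(a),17*np.sin(a),z) for a in np.linspace(0,6.28,60) for z in(18,22)]
SH=[(3*np.cos(a),3*np.sin(a),z) for a in np.linspace(0,6.28,30) for z in(8,18)]
def fitstud(c,o,yaw,box=30):
    u,v=proj(c,[o[0],o[1],o[2]+20]).round().astype(int)-box
    im=cv2.resize(c["image"][v:v+2*box,u:u+2*box],None,fx=S,fy=S,interpolation=cv2.INTER_CUBIC).astype(int)
    m=im[...,0]-im[...,2]<65; org=(im[...,2]-im[...,0]>60)
    rows=np.arange(m.shape[0])[:,None]+0*m
    def parts(p):
        oo=(p[0],p[1],o[2]); f=lambda P:hull(c,loc(oo,yaw,P),u,v,m.shape)
        return f(FL)|f(SH)|f(boxp(28,14,0,8)), f(boxp(34,12,22,62))
    def cost(p):
        k,w=parts(p); cen=(proj(c,[p[0],p[1],o[2]+22])[1]-v+.5)*S
        low=rows>cen
        return (((k|w)!=m)&low).sum()/S/S+ (org&~w).sum()/S/S
    x=np.array(o[:2],float)
    for d in(4,2): 
        r=minimize(cost,x,method="Nelder-Mead",options=dict(initial_simplex=[x,x+[d,0],x+[0,d]],xatol=.01,fatol=.01)); x=r.x
    k,w=parts(x); vis=im.clip(0,255).astype(np.uint8).copy()
    for a,col in((k,(0,255,0)),(w,(255,0,255))):
        cn,_=cv2.findContours(a.astype(np.uint8),0,2); cv2.drawContours(vis,cn,-1,col,1)
    return x,r.fun,vis
E
python3 - <<'E'
from h import *
c=capture("scene"); s=state(); p=s["tool_pos"]
for dz in(26.5,27.7,29):
    x,f,vis=fitstud(c,[p[0],p[1],p[2]-dz],2.945); print(dz,x.round(2),(x-p[:2]).round(2),round(f,2))
    if dz==27.7: cv2.imwrite("pics/fit.png",vis)
go(551.8,-78.5,60,2.945)
tx,_=fit([c],(144,60,22),(514,-70,2.945),60);print(tx)
E
```

```text
26.5 [547.95 -69.43] [1.98 2.78] 596.0
27.7 [547.31 -70.61] [1.34 1.61] 595.89
29 [546.67 -71.8 ] [0.7  0.41] 647.95
t 5.75 pos [546.  -72.2 122.2] shift cm [-0.696 -0.503  6.224] turn deg [-0.   -0.01  0.01] F [ 0.3  0.2 -2. ] w 10.9 g 78.3
[514.20734548 -69.50788753   2.94436788]
```

View pics/fit.png

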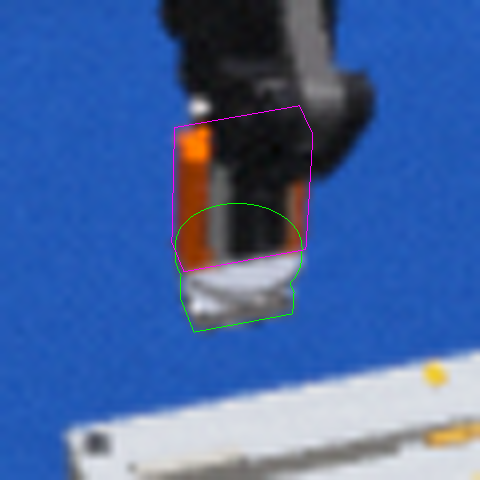

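play_rows:
  plan:
    - {"jaw":0,"x":-0.71,"y":-0.52,"z":1,"ax":0,"ay":0,"az":0}
    - {"jaw":0,"x":0,"y":0,"z":2,"ax":0,"ay":0,"az":0}
    - {"jaw":0,"x":0,"y":0,"z":2,"ax":0,"ay":0,"az":0}
    - {"jaw":0,"x":0,"y":0,"z":1.1,"ax":0,"ay":0,"az":0}
    - {"jaw":0,"x":0,"y":0,"z":0,"ax":0,"ay":0,"az":0}
    - {"jaw":0,"x":0,"y":0,"z":0,"ax":0,"ay":0,"az":0}

```text
t: 6.35
tool_pos: [552.3, -79.3, 61.2]
tcp_rot: [0.0, 0.098, 0.995, -0.0]
ft_force: [0.6, -1.1, -1.3]
gripper_width: 11.0
grasp_force: 78.3
```

Run:
```python
from h import *
go(552,-78.7,50,2.945)
c=capture("scene"); p=state()["tool_pos"]
x,f,vis=fitstud(c,[p[0],p[1],p[2]-27.7],2.945)
u,v=proj(c,[552,-78,30]).astype(int); w=30; im=cv2.resize(c["image"][v-w:v+w,u-w:u+w],None,fx=8,fy=8,interpolation=cv2.INTER_CUBIC)
o=np.array([514.2+39.23,-69.5-7.82,0])
# predicted window outline (green) and stud head at (TCP+1.3,+1.6) (magenta)
for oo,P,col in((o,[(a*16,b*8.5,22) for a,b in((-1,-1),(1,-1),(1,1),(-1,1))],(0,255,0)),((p[0]+1.3,p[1]+1.6,p[2]-27.7),[(a*14,b*7,0) for a,b in((-1,-1),(1,-1),(1,1),(-1,1))],(255,0,255))):
    q=(np.array([proj(c,k) for k in loc(oo,2.944,P)])-[u-w,v-w]+.5)*8
    cv2.polylines(im,[q.astype(np.int32)],True,col,1)
cv2.imwrite("pics/crop4.png",im)
```

```text
t 6.35 pos [552.3 -79.3  61.2] shift cm [0.041 0.051 1.121] turn deg [-0.    0.01 -0.01] F [ 0.6 -1.1 -1.3] w 11.0 g 78.3
```

View pics/crop4.png

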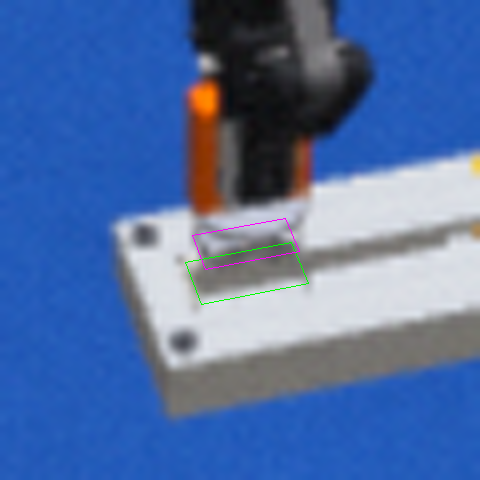

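play_rows:
  plan:
    - {"jaw":0,"x":0.02,"y":0.04,"z":0.5,"ax":0,"ay":0,"az":0}
    - {"jaw":0,"x":0,"y":0,"z":0.3,"ax":0,"ay":0,"az":0}
    - {"jaw":0,"x":0,"y":0,"z":0.2,"ax":0,"ay":0,"az":0}
    - {"jaw":0,"x":0,"y":0,"z":0.15,"ax":0,"ay":0,"az":0}
    - {"jaw":0,"x":0,"y":0,"z":0.1,"ax":0,"ay":0,"az":0}
    - {"jaw":0,"x":0,"y":0,"z":0.1,"ax":0,"ay":0,"az":0}
    - {"jaw":0,"x":0,"y":0,"z":0,"ax":0,"ay":0,"az":0}

```text
t: 7.1
tool_pos: [551.8, -78.6, 47.7]
tcp_rot: [-0.0, 0.098, 0.995, 0.0]
ft_force: [0.9, -0.6, -1.6]
gripper_width: 11.4
grasp_force: 78.3
```

Run:
```python
from h import *
go(552,-78.7,50,2.945);print(state()["ft_torque"])
```

```text
t 7.1 pos [551.8 -78.6  47.7] shift cm [-0.024 -0.003 -0.23 ] turn deg [ 0.   -0.01 -0.01] F [ 0.9 -0.6 -1.6] w 11.4 g 78.3
[ 0.02978634 -0.00961524 -0.02055911]
```

play_rows:
  plan:
    - {"jaw":0,"x":0,"y":0,"z":0.1,"ax":0,"ay":0,"az":0}
    - {"jaw":0,"x":0,"y":0,"z":0.1,"ax":0,"ay":0,"az":0}
    - {"jaw":0,"x":0,"y":0,"z":0.1,"ax":0,"ay":0,"az":0}
    - {"jaw":0,"x":0,"y":0,"z":0.1,"ax":0,"ay":0,"az":0}
    - {"jaw":0,"x":0,"y":0,"z":0.1,"ax":0,"ay":0,"az":0}
    - {"jaw":0,"x":0,"y":0,"z":0,"ax":0,"ay":0,"az":0}

```text
t: 7.7
tool_pos: [551.8, -78.6, 42.7]
tcp_rot: [-0.0, 0.098, 0.995, 0.0]
ft_force: [0.3, 0.1, -1.8]
gripper_width: 11.1
grasp_force: 78.3
```

play_rows:
  plan:
    - {"jaw":0,"x":0,"y":0,"z":0.2,"ax":0,"ay":0,"az":0}
    - {"jaw":0,"x":0,"y":0,"z":0.2,"ax":0,"ay":0,"az":0}
    - {"jaw":0,"x":0,"y":0,"z":0.2,"ax":0,"ay":0,"az":0}
    - {"jaw":0,"x":0,"y":0,"z":0.1,"ax":0,"ay":0,"az":0}
    - {"jaw":0,"x":0,"y":0,"z":0.05,"ax":0,"ay":0,"az":0}
    - {"jaw":0,"x":0,"y":0,"z":0.05,"ax":0,"ay":0,"az":0}
    - {"jaw":0,"x":0,"y":0,"z":0,"ax":0,"ay":0,"az":0}

```text
t: 8.4
tool_pos: [551.8, -78.6, 34.8]
tcp_rot: [-0.0, 0.098, 0.995, 0.0]
ft_force: [0.4, -0.5, -0.7]
gripper_width: 11.0
grasp_force: 78.3
```

Run:
```python
from h import *
th=2.945
go(512.6+42*np.cos(th),-70.7+42*np.sin(th),34,th)
```

```text
t 8.4 pos [551.8 -78.6  34.8] shift cm [8.204 0.011 0.077] turn deg [ 0.   -0.   -0.01] F [ 0.4 -0.5 -0.7] w 11.0 g 78.3
```

play_rows:
  plan:
    - {"jaw":0,"x":0,"y":0,"z":0.03,"ax":0,"ay":0,"az":0}
    - {"jaw":0,"x":0,"y":0,"z":0.03,"ax":0,"ay":0,"az":0}
    - {"jaw":0,"x":0,"y":0,"z":0,"ax":0,"ay":0,"az":0}

```text
t: 8.7
tool_pos: [551.9, -78.7, 34.3]
tcp_rot: [0.0, 0.098, 0.995, -0.0]
ft_force: [-1.1, -0.3, -0.5]
gripper_width: 11.0
grasp_force: 78.5
```

play_rows:
  plan:
    - {"jaw":0,"x":0,"y":0,"z":0.03,"ax":0,"ay":0,"az":0}
    - {"jaw":0,"x":0,"y":0,"z":0.03,"ax":0,"ay":0,"az":0}
    - {"jaw":0,"x":0,"y":0,"z":0,"ax":0,"ay":0,"az":0}

```text
t: 9.0
tool_pos: [551.9, -78.7, 34.2]
tcp_rot: [0.0, 0.098, 0.995, -0.0]
ft_force: [-1.4, 0.4, 5.7]
gripper_width: 11.2
grasp_force: 79.2
```

play_rows:
  plan:
    - {"jaw":0,"x":0,"y":0,"z":-0.06,"ax":0,"ay":0,"az":0}
    - {"jaw":0,"x":0.2,"y":0,"z":0,"ax":0,"ay":0,"az":0}
    - {"jaw":0,"x":0.4,"y":0,"z":0,"ax":0,"ay":0,"az":0}
    - {"jaw":0,"x":0.4,"y":0,"z":0,"ax":0,"ay":0,"az":0}
    - {"jaw":0,"x":0.4,"y":0,"z":0,"ax":0,"ay":0,"az":0}
    - {"jaw":0,"x":0.4,"y":0,"z":0,"ax":0,"ay":0,"az":0}
    - {"jaw":0,"x":0.2,"y":0,"z":0,"ax":0,"ay":0,"az":0}

```text
t: 9.7
tool_pos: [531.8, -74.6, 34.3]
tcp_rot: [-0.0, 0.098, 0.995, 0.0]
ft_force: [1.4, 0.1, 0.7]
gripper_width: 11.3
grasp_force: 78.7
```

play_rows:
  plan:
    - {"jaw":0,"x":0.5,"y":0,"z":0,"ax":0,"ay":0,"az":0}
    - {"jaw":0,"x":0.5,"y":0,"z":0,"ax":0,"ay":0,"az":0}
    - {"jaw":0,"x":0.5,"y":0,"z":0,"ax":0,"ay":0,"az":0}
    - {"jaw":0,"x":0.5,"y":0,"z":0,"ax":0,"ay":0,"az":0}
    - {"jaw":0,"x":0,"y":0,"z":0,"ax":0,"ay":0,"az":0}

```text
t: 10.2
tool_pos: [511.3, -70.5, 34.3]
tcp_rot: [-0.001, 0.098, 0.995, 0.0]
ft_force: [-0.9, -0.8, 3.6]
gripper_width: 11.1
grasp_force: 79.0
```

Run:
```python
from h import *
th=2.945
go(512.6+42*np.cos(th),-70.7+42*np.sin(th),34,th);print(state()["ft_torque"])
```

```text
t 10.2 pos [511.3 -70.5  34.3] shift cm [4.07e+00 3.00e-03 3.30e-02] turn deg [ 0.01 -0.11 -0.01] F [-0.9 -0.8  3.6] w 11.1 g 79.0
[-0.07781701  0.08217665 -0.02355408]
```

play_rows:
  plan:
    - {"jaw":0,"x":0.4,"y":0,"z":-0.04,"ax":0,"ay":0,"az":0}
    - {"jaw":0,"x":0.4,"y":0,"z":0,"ax":0,"ay":0,"az":0}
    - {"jaw":0,"x":0.4,"y":0,"z":0,"ax":0,"ay":0,"az":0}
    - {"jaw":0,"x":0.4,"y":0,"z":0,"ax":0,"ay":0,"az":0}
    - {"jaw":0,"x":0.4,"y":0,"z":0,"ax":0,"ay":0,"az":0}
    - {"jaw":0,"x":0.4,"y":0,"z":0,"ax":0,"ay":0,"az":0}
    - {"jaw":0,"x":0,"y":0,"z":0,"ax":0,"ay":0,"az":0}

```text
t: 10.9
tool_pos: [488.1, -65.8, 34.5]
tcp_rot: [-0.001, 0.098, 0.995, 0.0]
ft_force: [0.1, 0.7, -1.4]
gripper_width: 11.2
grasp_force: 78.6
```

Run:
```python
from h import *
th=2.945
go(512.6+42*np.cos(th),-70.7+42*np.sin(th),34,th);print(state()["ft_torque"])
```

```text
t 10.9 pos [488.1 -65.8  34.5] shift cm [ 1.701 -0.     0.056] turn deg [ 0.01 -0.08 -0.01] F [ 0.1  0.7 -1.4] w 11.2 g 78.6
[-0.01230797 -0.02419814  0.01292041]
```

play_rows:
  plan:
    - {"jaw":0,"x":0.2,"y":0,"z":0,"ax":0,"ay":0,"az":0}
    - {"jaw":0,"x":0.2,"y":0,"z":0,"ax":0,"ay":0,"az":0}
    - {"jaw":0,"x":0.2,"y":0,"z":0,"ax":0,"ay":0,"az":0}
    - {"jaw":0,"x":0.2,"y":0,"z":0,"ax":0,"ay":0,"az":0}
    - {"jaw":0,"x":0.2,"y":0,"z":0,"ax":0,"ay":0,"az":0}
    - {"jaw":0,"x":0.2,"y":0,"z":0,"ax":0,"ay":0,"az":0}
    - {"jaw":0,"x":0,"y":0,"z":0,"ax":0,"ay":0,"az":0}

```text
t: 11.6
tool_pos: [478.3, -64.2, 34.8]
tcp_rot: [0.001, 0.098, 0.995, -0.0]
ft_force: [5.5, -1.2, -2.8]
gripper_width: 10.7
grasp_force: 78.2
```

Run:
```python
from h import *
th=2.945
go(512.6+42*np.cos(th),-70.7+42*np.sin(th),34,th);print(state()["ft_torque"])
```

```text
t 11.6 pos [478.3 -64.2  34.8] shift cm [0.713 0.031 0.082] turn deg [-0.02  0.15 -0.02] F [ 5.5 -1.2 -2.8] w 10.7 g 78.2
[-0.01777032 -0.98891627 -0.00224461]
```

play_rows:
  plan:
    - {"jaw":0,"x":0.1,"y":0,"z":0,"ax":0,"ay":0,"az":0}
    - {"jaw":0,"x":0.1,"y":0,"z":0,"ax":0,"ay":0,"az":0}
    - {"jaw":0,"x":0.1,"y":0,"z":0,"ax":0,"ay":0,"az":0}
    - {"jaw":0,"x":0.1,"y":0,"z":0,"ax":0,"ay":0,"az":0}
    - {"jaw":0,"x":0.1,"y":0,"z":0,"ax":0,"ay":0,"az":0}
    - {"jaw":0,"x":0,"y":0,"z":0,"ax":0,"ay":0,"az":0}

```text
t: 12.2
tool_pos: [474.4, -63.5, 34.9]
tcp_rot: [0.002, 0.098, 0.995, -0.0]
ft_force: [6.8, -0.3, -3.7]
gripper_width: 11.0
grasp_force: 78.0
```

play_rows:
  plan:
    - {"jaw":0,"x":0.1,"y":0,"z":0,"ax":0,"ay":0,"az":0}
    - {"jaw":0,"x":0.1,"y":0,"z":0,"ax":0,"ay":0,"az":0}
    - {"jaw":0,"x":0,"y":0,"z":0,"ax":0,"ay":0,"az":0}
    - {"jaw":0,"x":0,"y":0,"z":0,"ax":0,"ay":0,"az":0}

```text
t: 12.6
tool_pos: [473.0, -63.2, 34.9]
tcp_rot: [0.003, 0.098, 0.995, -0.001]
ft_force: [6.6, 0.9, -4.0]
gripper_width: 11.1
grasp_force: 78.0
```

play_rows:
  plan:
    - {"jaw":0,"x":0.1,"y":0,"z":0.04,"ax":0,"ay":0,"az":0}
    - {"jaw":0,"x":0,"y":0,"z":0,"ax":0,"ay":0,"az":0}
    - {"jaw":0,"x":0,"y":0,"z":0,"ax":0,"ay":0,"az":0}

```text
t: 12.9
tool_pos: [472.4, -63.1, 34.8]
tcp_rot: [0.003, 0.098, 0.995, -0.001]
ft_force: [6.9, 0.7, -0.9]
gripper_width: 11.1
grasp_force: 78.4
```

play_rows:
  plan:
    - {"jaw":0,"x":0.1,"y":0,"z":0,"ax":0,"ay":0,"az":0}
    - {"jaw":0,"x":0.05,"y":0,"z":0,"ax":0,"ay":0,"az":0}
    - {"jaw":0,"x":0,"y":0,"z":0,"ax":0,"ay":0,"az":0}

```text
t: 13.2
tool_pos: [471.1, -62.9, 34.8]
tcp_rot: [0.003, 0.099, 0.995, -0.001]
ft_force: [7.8, 0.7, -2.1]
gripper_width: 10.8
grasp_force: 78.3
```

Run:
```python
from h import *
th=2.945
go(512.6+42*np.cos(th),-70.7+42*np.sin(th),34,th);print(state()["ft_torque"])
```

```text
t 13.2 pos [471.1 -62.9  34.8] shift cm [-0.02   0.043  0.081] turn deg [-0.05  0.41 -0.04] F [ 7.8  0.7 -2.1] w 10.8 g 78.3
[ 0.18650144 -1.39813705 -0.0070826 ]
```

play_rows:
  plan:
    - {"jaw":0,"x":0.05,"y":0,"z":0,"ax":0,"ay":0,"az":0}
    - {"jaw":0,"x":0.05,"y":0,"z":0,"ax":0,"ay":0,"az":0}
    - {"jaw":0,"x":0,"y":0,"z":0,"ax":0,"ay":0,"az":0}

```text
t: 13.5
tool_pos: [470.3, -62.7, 34.8]
tcp_rot: [0.004, 0.099, 0.995, -0.001]
ft_force: [7.1, 0.9, -1.3]
gripper_width: 11.0
grasp_force: 78.3
```

play_rows:
  plan:
    - {"jaw":0,"x":0.05,"y":0,"z":0,"ax":0,"ay":0,"az":0}
    - {"jaw":0,"x":0.05,"y":0,"z":0,"ax":0,"ay":0,"az":0}
    - {"jaw":0,"x":0,"y":0,"z":0,"ax":0,"ay":0,"az":0}

```text
t: 13.8
tool_pos: [469.7, -62.6, 34.8]
tcp_rot: [0.004, 0.099, 0.995, -0.001]
ft_force: [7.6, 1.4, -1.7]
gripper_width: 11.4
grasp_force: 78.2
```

play_rows:
  plan:
    - {"jaw":0,"x":0.05,"y":0,"z":0,"ax":0,"ay":0,"az":0}
    - {"jaw":0,"x":0.05,"y":0,"z":0,"ax":0,"ay":0,"az":0}
    - {"jaw":0,"x":0,"y":0,"z":0,"ax":0,"ay":0,"az":0}

```text
t: 14.1
tool_pos: [469.4, -62.6, 34.9]
tcp_rot: [0.005, 0.099, 0.995, -0.001]
ft_force: [9.1, 0.9, -2.7]
gripper_width: 10.6
grasp_force: 78.1
```

play_rows:
  plan:
    - {"jaw":0,"x":0.05,"y":0,"z":0,"ax":0,"ay":0,"az":0}
    - {"jaw":0,"x":0.05,"y":0,"z":0,"ax":0,"ay":0,"az":0}
    - {"jaw":0,"x":0,"y":0,"z":0,"ax":0,"ay":0,"az":0}

```text
t: 14.4
tool_pos: [469.1, -62.6, 34.9]
tcp_rot: [0.005, 0.099, 0.995, -0.001]
ft_force: [10.2, 1.9, -4.0]
gripper_width: 11.0
grasp_force: 78.0
```

Run:
```python
from h import *
th=2.945
go(512.6+42*np.cos(th),-70.7+42*np.sin(th),34,th);print(state()["ft_torque"])
c=capture("scene"); u,v=proj(c,[472,-62,40]).astype(int); w=35
cv2.imwrite("pics/crop5.png",cv2.resize(c["image"][v-w:v+w,u-w:u+w],None,fx=8,fy=8,interpolation=cv2.INTER_CUBIC))
```

```text
t 14.4 pos [469.1 -62.6  34.9] shift cm [-0.227  0.056  0.092] turn deg [-0.06  0.63 -0.07] F [10.2  1.9 -4. ] w 11.0 g 78.0
[ 0.27660308 -1.92643993 -0.03207479]
```

View pics/crop5.png

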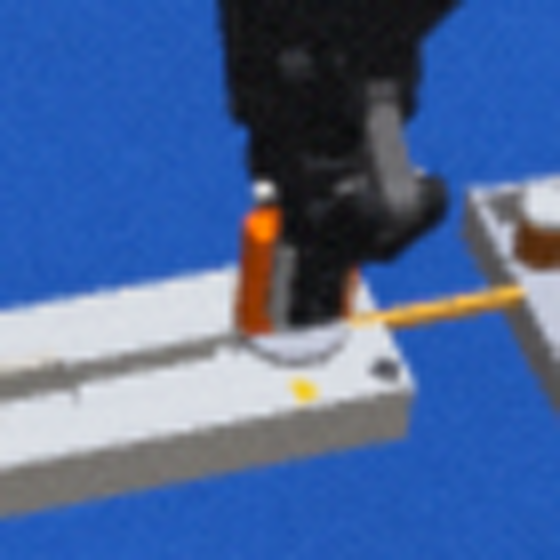

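The picture shows the flange between the yellow marks (about 300,345) with the tongue pushed back; the force has risen above the spring's 7.5 N while motion has stalled, so it is at the end. Now the turn, in steps.

play_rows:
  plan:
    - {"jaw":0,"x":0,"y":0,"z":0.04,"ax":0,"ay":0,"az":4}
    - {"jaw":0,"x":0,"y":0,"z":0,"ax":0,"ay":0,"az":4}
    - {"jaw":0,"x":0,"y":0,"z":0,"ax":0,"ay":0,"az":4}
    - {"jaw":0,"x":0,"y":0,"z":0,"ax":0,"ay":0,"az":0}

```text
t: 14.85
tool_pos: [469.3, -63.0, 34.8]
tcp_rot: [0.006, 0.203, 0.979, -0.001]
ft_force: [9.5, -0.5, -0.6]
gripper_width: 10.8
grasp_force: 78.5
```

Run:
```python
from h import *
th=2.945
go(469.1,-62.6,34.5,th-np.pi/2);print(state()["ft_torque"])
```

```text
t 14.85 pos [469.3 -63.   34.8] shift cm [0.033 0.032 0.027] turn deg [ 0.5   0.54 77.89] F [ 9.5 -0.5 -0.6] w 10.8 g 78.5
[-0.09739803 -1.74993789  0.00805146]
```

play_rows:
  plan:
    - {"jaw":0,"x":0,"y":0,"z":0,"ax":0,"ay":0,"az":5}
    - {"jaw":0,"x":0,"y":0,"z":0,"ax":0,"ay":0,"az":5}
    - {"jaw":0,"x":0,"y":0,"z":0,"ax":0,"ay":0,"az":5}
    - {"jaw":0,"x":0,"y":0,"z":0,"ax":0,"ay":0,"az":5}
    - {"jaw":0,"x":0,"y":0,"z":0,"ax":0,"ay":0,"az":5}
    - {"jaw":0,"x":0,"y":0,"z":0,"ax":0,"ay":0,"az":0}

```text
t: 15.45
tool_pos: [469.8, -64.1, 34.8]
tcp_rot: [0.007, 0.409, 0.912, -0.0]
ft_force: [9.1, -6.2, -1.7]
gripper_width: 11.0
grasp_force: 78.4
```

Run:
```python
from h import *
th=2.945
go(469.1,-62.6,34.5,th-np.pi/2);print(state()["ft_torque"])
```

```text
t 15.45 pos [469.8 -64.1  34.8] shift cm [0.16  0.049 0.033] turn deg [ 0.61  0.51 52.92] F [ 9.1 -6.2 -1.7] w 11.0 g 78.4
[-0.86262424 -1.64001043 -0.02647429]
```

play_rows:
  plan:
    - {"jaw":0,"x":-0.04,"y":-0.1,"z":0,"ax":0,"ay":0,"az":0}
    - {"jaw":0,"x":-0.04,"y":-0.1,"z":0,"ax":0,"ay":0,"az":0}
    - {"jaw":0,"x":0,"y":0,"z":0,"ax":0,"ay":0,"az":0}

```text
t: 15.75
tool_pos: [469.5, -64.7, 34.9]
tcp_rot: [0.007, 0.41, 0.912, 0.001]
ft_force: [13.1, 3.3, -2.4]
gripper_width: 11.0
grasp_force: 78.6
```

Run:
```python
from h import *
th=2.945
go(469.1,-62.6,34.5,th-np.pi/2);print(state()["ft_torque"])
```

```text
t 15.75 pos [469.5 -64.7  34.9] shift cm [0.183 0.109 0.035] turn deg [ 0.73  0.43 52.87] F [13.1  3.3 -2.4] w 11.0 g 78.6
[ 0.63317859 -2.31514904 -0.04103104]
```

play_rows:
  plan:
    - {"jaw":0,"x":0.01,"y":0.05,"z":0,"ax":0,"ay":0,"az":5}
    - {"jaw":0,"x":0,"y":0,"z":0,"ax":0,"ay":0,"az":5}
    - {"jaw":0,"x":0,"y":0,"z":0,"ax":0,"ay":0,"az":5}
    - {"jaw":0,"x":0,"y":0,"z":0,"ax":0,"ay":0,"az":0}

```text
t: 16.15
tool_pos: [470.0, -65.0, 34.9]
tcp_rot: [0.007, 0.525, 0.851, 0.002]
ft_force: [11.6, -0.6, -3.0]
gripper_width: 11.2
grasp_force: 78.5
```

```bash
cat >> h.py <<'E'
def chk():
    th=2.945; go(469.1,-62.6,34.5,th-np.pi/2); s=state(); f=np.array(s["ft_force"]); print("track fwd-resist",round(f[0]*.981-f[1]*.195,1),"lat(+y-ish)",round(f[0]*.195+f[1]*.981,1),"Tz",round(s["ft_torque"][2],3))
    q=s["tcp_rot"];R=Ro.from_quat([q[1],q[2],q[3],q[0]]); print("track-forward(1mm) in tool cm",(R.inv().apply([-.981,.195,0])/10).round(3),"lateral +y 1mm",(R.inv().apply([.195,.981,0])/10).round(3))
E
python3 -c "
from h import *
chk()"
```

```text
t 16.15 pos [470.  -65.   34.9] shift cm [0.255 0.026 0.035] turn deg [ 0.77  0.39 37.86] F [11.6 -0.6 -3. ] w 11.2 g 78.5
track fwd-resist 11.5 lat(+y-ish) 1.6 Tz 0.059
track-forward(1mm) in tool cm [ 0.061 -0.079 -0.001] lateral +y 1mm [ 0.079  0.061 -0.   ]
```

play_rows:
  plan:
    - {"jaw":0,"x":-0.02,"y":-0.02,"z":0.02,"ax":0,"ay":0,"az":5}
    - {"jaw":0,"x":0,"y":0,"z":0,"ax":0,"ay":0,"az":5}
    - {"jaw":0,"x":0,"y":0,"z":0,"ax":0,"ay":0,"az":5}
    - {"jaw":0,"x":0,"y":0,"z":0,"ax":0,"ay":0,"az":0}

```text
t: 16.55
tool_pos: [470.5, -65.3, 34.9]
tcp_rot: [0.008, 0.632, 0.775, 0.003]
ft_force: [12.1, 1.7, -0.8]
gripper_width: 10.7
grasp_force: 78.6
```

```bash
python3 -c "
from h import *
chk()"
```

```text
t 16.55 pos [470.5 -65.3  34.9] shift cm [ 0.29  -0.084  0.032] turn deg [ 0.88  0.3  22.85] F [12.1  1.7 -0.8] w 10.7 g 78.6
track fwd-resist 11.6 lat(+y-ish) 4.0 Tz 0.072
track-forward(1mm) in tool cm [ 0.039 -0.092 -0.002] lateral +y 1mm [ 0.092  0.039 -0.   ]
```

play_rows:
  plan:
    - {"jaw":0,"x":0.04,"y":0.02,"z":0,"ax":0,"ay":0,"az":5}
    - {"jaw":0,"x":0,"y":0,"z":0,"ax":0,"ay":0,"az":5}
    - {"jaw":0,"x":0,"y":0,"z":0,"ax":0,"ay":0,"az":5}
    - {"jaw":0,"x":0,"y":0,"z":0,"ax":0,"ay":0,"az":0}

```text
t: 16.95
tool_pos: [470.0, -65.0, 34.8]
tcp_rot: [0.007, 0.728, 0.686, 0.003]
ft_force: [9.5, -1.5, -0.5]
gripper_width: 10.8
grasp_force: 78.7
```

```bash
python3 -c "
from h import *
chk()"
```

```text
t 16.95 pos [470.  -65.   34.8] shift cm [ 0.236 -0.102  0.028] turn deg [0.83 0.19 7.88] F [ 9.5 -1.5 -0.5] w 10.8 g 78.7
track fwd-resist 9.6 lat(+y-ish) 0.4 Tz -0.002
track-forward(1mm) in tool cm [ 0.014 -0.099 -0.001] lateral +y 1mm [ 0.099  0.014 -0.   ]
```

play_rows:
  plan:
    - {"jaw":0,"x":0,"y":-0.03,"z":0,"ax":0,"ay":0,"az":4}
    - {"jaw":0,"x":0,"y":0,"z":0,"ax":0,"ay":0,"az":3.9}
    - {"jaw":0,"x":0,"y":0,"z":0,"ax":0,"ay":0,"az":0}

```text
t: 17.25
tool_pos: [470.0, -65.1, 34.8]
tcp_rot: [0.007, 0.773, 0.634, 0.004]
ft_force: [10.8, -1.6, -0.4]
gripper_width: 11.1
grasp_force: 78.6
```

```bash
python3 -c "
from h import *
chk()"
```

```text
t 17.25 pos [470.  -65.1  34.8] shift cm [ 0.228 -0.135  0.03 ] turn deg [ 0.88  0.14 -0.01] F [10.8 -1.6 -0.4] w 11.1 g 78.6
track fwd-resist 10.9 lat(+y-ish) 0.5 Tz 0.005
track-forward(1mm) in tool cm [-0.    -0.1   -0.002] lateral +y 1mm [ 0.1 -0.  -0. ]
```

play_rows:
  plan:
    - {"jaw":0,"x":0,"y":0.15,"z":0,"ax":0,"ay":0,"az":0}
    - {"jaw":0,"x":0,"y":0.15,"z":0,"ax":0,"ay":0,"az":0}
    - {"jaw":0,"x":0,"y":0.15,"z":0,"ax":0,"ay":0,"az":0}
    - {"jaw":0,"x":0,"y":0.15,"z":0,"ax":0,"ay":0,"az":0}
    - {"jaw":0,"x":0,"y":0.15,"z":0,"ax":0,"ay":0,"az":0}
    - {"jaw":0,"x":0,"y":0.15,"z":0,"ax":0,"ay":0,"az":0}
    - {"jaw":0,"x":0,"y":0,"z":0,"ax":0,"ay":0,"az":0}

```text
t: 17.95
tool_pos: [474.5, -65.7, 34.4]
tcp_rot: [0.003, 0.772, 0.635, 0.001]
ft_force: [5.5, -2.6, 0.6]
gripper_width: 11.0
grasp_force: 79.1
```

```bash
python3 -c "
from h import *
chk()"
```

```text
t 17.95 pos [474.5 -65.7  34.4] shift cm [ 0.201 -0.595 -0.015] turn deg [0.34 0.09 0.11] F [ 5.5 -2.6  0.6] w 11.0 g 79.1
track fwd-resist 5.9 lat(+y-ish) -1.4 Tz 0.016
track-forward(1mm) in tool cm [ 0.    -0.1   -0.001] lateral +y 1mm [ 0.1  0.  -0. ]
```

play_rows:
  plan:
    - {"jaw":0,"x":0,"y":0.15,"z":-0.02,"ax":0,"ay":0,"az":0}
    - {"jaw":0,"x":0,"y":0.15,"z":0,"ax":0,"ay":0,"az":0}
    - {"jaw":0,"x":0,"y":0.1,"z":0,"ax":0,"ay":0,"az":0}
    - {"jaw":0,"x":0,"y":0,"z":0,"ax":0,"ay":0,"az":0}
    - {"jaw":0,"x":0,"y":0,"z":0,"ax":0,"ay":0,"az":0}

```text
t: 18.45
tool_pos: [477.7, -66.3, 34.4]
tcp_rot: [0.002, 0.772, 0.635, 0.001]
ft_force: [5.0, -2.4, 0.2]
gripper_width: 10.8
grasp_force: 79.0
```

```bash
python3 -c "
from h import *
chk()"
```

```text
t 18.45 pos [477.7 -66.3  34.4] shift cm [ 0.192 -0.915 -0.014] turn deg [0.25 0.08 0.12] F [ 5.  -2.4  0.2] w 10.8 g 79.0
track fwd-resist 5.3 lat(+y-ish) -1.4 Tz 0.058
track-forward(1mm) in tool cm [ 0.  -0.1 -0. ] lateral +y 1mm [ 0.1  0.  -0. ]
```

play_rows:
  plan:
    - {"jaw":0,"x":0,"y":0.1,"z":0,"ax":0,"ay":0,"az":0}
    - {"jaw":0,"x":0,"y":0.1,"z":0,"ax":0,"ay":0,"az":0}
    - {"jaw":0,"x":0,"y":0,"z":0,"ax":0,"ay":0,"az":0}
    - {"jaw":0,"x":0,"y":0,"z":0,"ax":0,"ay":0,"az":0}

```text
t: 18.85
tool_pos: [479.3, -66.5, 34.3]
tcp_rot: [0.002, 0.772, 0.635, 0.001]
ft_force: [4.1, -3.4, 0.2]
gripper_width: 10.8
grasp_force: 79.0
```

play_rows:
  plan:
    - {"jaw":0,"x":0,"y":0.1,"z":0,"ax":0,"ay":0,"az":0}
    - {"jaw":0,"x":0,"y":0,"z":0,"ax":0,"ay":0,"az":0}
    - {"jaw":0,"x":0,"y":0,"z":0,"ax":0,"ay":0,"az":0}

```text
t: 19.15
tool_pos: [480.0, -66.6, 34.3]
tcp_rot: [0.001, 0.772, 0.635, 0.0]
ft_force: [3.5, -3.4, 1.0]
gripper_width: 10.9
grasp_force: 79.1
```

```bash
python3 -c "
from h import *
chk()"
```

```text
t 19.15 pos [480.  -66.6  34.3] shift cm [ 0.179 -1.148 -0.025] turn deg [0.16 0.07 0.12] F [ 3.5 -3.4  1. ] w 10.9 g 79.1
track fwd-resist 4.1 lat(+y-ish) -2.7 Tz -0.027
track-forward(1mm) in tool cm [ 0.  -0.1 -0. ] lateral +y 1mm [ 0.1  0.  -0. ]
```

play_rows:
  plan:
    - {"jaw":0,"x":-0.06,"y":0.1,"z":0,"ax":0,"ay":0,"az":0}
    - {"jaw":0,"x":0,"y":0.05,"z":0,"ax":0,"ay":0,"az":0}
    - {"jaw":0,"x":0,"y":0,"z":0,"ax":0,"ay":0,"az":0}
    - {"jaw":0,"x":0,"y":0,"z":0,"ax":0,"ay":0,"az":0}

```text
t: 19.55
tool_pos: [480.2, -66.7, 34.2]
tcp_rot: [0.0, 0.772, 0.635, -0.0]
ft_force: [2.7, -2.6, 6.1]
gripper_width: 10.9
grasp_force: 79.8
```

```bash
python3 -c "
from h import *
chk()"
```

```text
t 19.55 pos [480.2 -66.7  34.2] shift cm [ 0.188 -1.165 -0.029] turn deg [0.01 0.02 0.11] F [ 2.7 -2.6  6.1] w 10.9 g 79.8
track fwd-resist 3.1 lat(+y-ish) -2.1 Tz 0.013
track-forward(1mm) in tool cm [ 0.  -0.1 -0. ] lateral +y 1mm [ 0.1  0.  -0. ]
```

play_rows:
  plan:
    - {"jaw":0,"x":-0.03,"y":0.03,"z":-0.05,"ax":0,"ay":0,"az":0}
    - {"jaw":0,"x":0,"y":0,"z":0,"ax":0,"ay":0,"az":0}
    - {"jaw":0.2,"x":0,"y":0,"z":0,"ax":0,"ay":0,"az":0}
    - {"jaw":0.35,"x":0,"y":0,"z":0,"ax":0,"ay":0,"az":0}
    - {"jaw":0.4,"x":0,"y":0,"z":0,"ax":0,"ay":0,"az":0}
    - {"jaw":0.4,"x":0,"y":0,"z":0,"ax":0,"ay":0,"az":0}
    - {"jaw":0.4,"x":0,"y":0,"z":0,"ax":0,"ay":0,"az":0}
  grip_force: 20

```text
t: 20.25
tool_pos: [479.7, -66.5, 34.1]
tcp_rot: [-0.001, 0.773, 0.635, -0.0]
ft_force: [0.3, -0.1, 0.5]
gripper_width: 34.2
grasp_force: 0.0
```

```bash
python3 -c "
from h import *
chk()"
```

```text
t 20.25 pos [479.7 -66.5  34.1] shift cm [ 0.174 -1.115 -0.038] turn deg [-0.1  -0.02  0.09] F [ 0.3 -0.1  0.5] w 34.2 g 0.0
track fwd-resist 0.3 lat(+y-ish) -0.1 Tz -0.011
track-forward(1mm) in tool cm [ 0.  -0.1  0. ] lateral +y 1mm [0.1 0.  0. ]
```

Released with no residual force. Rise straight up, then move away to look.

play_rows:
  plan:
    - {"jaw":0.4,"x":0,"y":0,"z":-1,"ax":0,"ay":0,"az":0}
    - {"jaw":0.4,"x":0,"y":0,"z":-2,"ax":0,"ay":0,"az":0}
    - {"jaw":0.4,"x":0,"y":0,"z":-3,"ax":0,"ay":0,"az":0}
    - {"jaw":0.4,"x":0,"y":0,"z":-4,"ax":0,"ay":0,"az":0}
    - {"jaw":0.4,"x":0,"y":0,"z":-4,"ax":0,"ay":0,"az":0}
    - {"jaw":0.4,"x":4,"y":0,"z":0,"ax":0,"ay":0,"az":0}
    - {"jaw":0.4,"x":4,"y":0,"z":0,"ax":0,"ay":0,"az":0}
    - {"jaw":0.4,"x":4,"y":0,"z":0,"ax":0,"ay":0,"az":0}

```text
t: 21.05
tool_pos: [503.8, 51.9, 175.7]
tcp_rot: [0.001, 0.773, 0.634, 0.001]
ft_force: [0.7, 0.5, -0.4]
gripper_width: 34.0
grasp_force: 0.0
```

play_rows:
  plan:
    - {"jaw":0.4,"x":4,"y":0,"z":0,"ax":0,"ay":0,"az":0}
    - {"jaw":0.4,"x":4,"y":0,"z":0,"ax":0,"ay":0,"az":0}
    - {"jaw":0.4,"x":0,"y":0,"z":0,"ax":0,"ay":0,"az":0}
    - {"jaw":0.4,"x":0,"y":0,"z":0,"ax":0,"ay":0,"az":0}

```text
t: 21.45
tool_pos: [518.7, 130.1, 174.7]
tcp_rot: [0.0, 0.772, 0.636, -0.0]
ft_force: [-0.5, 0.4, -0.7]
gripper_width: 34.4
grasp_force: 0.0
```

Run:
```python
from h import *
s=state();print(s["t"],s["tool_pos"])
M=[]
for n,w in(("top",50),("scene",50)):
    c=capture(n); u,v=proj(c,[480,-65,30]).astype(int); M.append(cv2.resize(c["image"][v-w:v+w,u-w:u+w],(400,400),interpolation=cv2.INTER_CUBIC))
    for d in("track",): print(n,fit([c],(144,60,22),(512.6,-70.7,2.945),60))
    hs=cv2.cvtColor(c["image"],cv2.COLOR_BGR2HSV);m=((hs[...,0]<20)&(hs[...,1]>150)&(hs[...,2]>80)); k=np.zeros_like(m);k[v-25:v+25,u-25:u+25]=1;ys,xs=np.nonzero(m&k)
    if len(xs): print("wing",ray(c,xs.mean(),ys.mean(),48 if n=="scene" else 62))
cv2.imwrite("pics/crop6.png",np.hstack(M))
```

```text
21.45 [518.6737579  130.11139979 174.71577608]
top (array([511.15187865, -71.87595372,   2.9465071 ]), np.float64(19.984375))
wing [481.18023891 -66.99345442  62.        ]
scene (array([514.34537758, -69.69870452,   2.94858079]), np.float64(38.03125))
wing [483.5785547  -64.76207852  48.        ]
```

View pics/crop6.png

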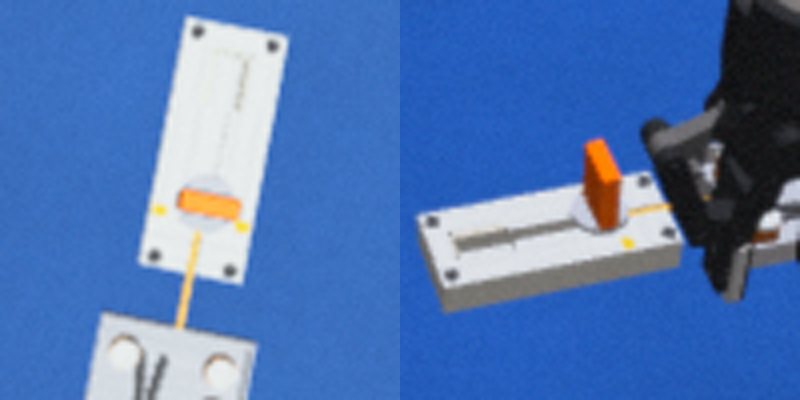

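Wing stands across the slot just before the yellow marks (top crop 210,205; scene crop 603,185), measured at track x ≈ 31, which is the seat; the gripper is clear.

```bash
python3 -c "
from h import *
print(finish_job())"
```

```text
the job is handed in; nothing more can be done
None
```

The orange-winged stud is in its seat on the track with its wing across the slot; the gripper is clear and the job was handed in at about 21.6 s, with wrist readings of at most about 14 N.

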